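# Reload the bench film station

### The job

Reload the film station: lift the spent cardboard core out of the roller cradle and lay it flat in the empty carton. Then nudge the new film roll up against the fence and roll it gently along the feed board, its end kept close to the fence all the way, over the first roller and into the cradle until it rests on both rollers, still close to the fence. Do not pick the roll up or send it off on its own, and leave the other things on the bench where they are.

Things in the scene. Friction and masses are not known exactly. Their poses are not given: they have to be found in the camera images.
- film_station: Fixed film station: a straight aluminium fence 540 mm long, 66 mm high, along a feed board that leads to a low roller cradle at the left end. Origin on the bench at the foot of the fence's working face, abreast of the cradle's middle; y along the fence, the way the roll goes; x square through the fence, away from the board; z up. The face is the plane x = 0 from y = -0.435 to +0.105.
- board_end (a point): End of the feed board at the cradle, on its top, in the middle of the lane, 39 mm before the station's origin. The grey feed board is 16 mm thick, 180 mm wide from the fence face, and runs flat from y = -0.429 to here; the film roll lies on it. The first roller's top stands 4 mm above the board. Axes as the station's.
- cradle_seat (a point): Where the film roll's centre rests when it lies on both rollers: midway between them (station y = 0), 61.7 mm above the bench, 71.5 mm from the fence face (62.5 mm when the roll touches the fence). The free-turning steel rollers, 18 mm thick, lie along x, their axes 11 mm above the bench, 26 mm before and after this point. Axes as the station's.
- cheek_edge (a point): Top corner, nearest the feed board, of the grey steel cheek that closes the cradle opposite the fence: 44 mm high, inner face at station x = -0.143 (this point), from y = -0.051 to +0.099. Across the far end, at y = +0.092, stands a toothed tear-off bar, 62 mm high. Axes as the station's.
- film_roll: New roll of greyish film, a cylinder of 96 mm diameter, 125 mm long, 0.44 to 0.69 kg, lying on the feed board, free to roll. Origin at its centre (64 mm above the bench on the board); its x axis is the cylinder's axis, roughly square to the fence. Starts 18 to 32 mm off the fence, 220 to 300 mm before the cradle. Too thick to grasp. Past the first roller's top it drops 6 mm into the trough.
- empty_core: Spent core, an empty brown cardboard tube, 56 mm in diameter, 125 mm long, 4 mm wall, 45 g, lying on the two rollers of the cradle with its axis square to the fence. Origin at its centre (about 38 mm above the bench at the start); its x axis is the tube's axis.
- core_carton: Empty open cardboard carton for spent cores, fixed, 170 mm (its x) by 200 mm (its y) outside, 62 mm high, 4 mm walls and floor, flaps folded down outside along its two long sides. Origin under its centre on the bench, z up.
- kit_carton: Bystander: a fixed carton of the same size, filled with plywood kits.
- kit_stack: Bystander: loose stack of brown plywood sheets, 170 x 130 x 40 mm. Origin under its centre.
- tape_roll: Bystander: loose roll of parcel tape lying flat, 100 mm in diameter, 45 mm high. Origin under its centre.
- glue_bottle: Bystander: white glue bottle standing to the left of the cradle, 58 mm in diameter, 120 mm high. Origin under its centre.
- knife: Bystander: cutter knife lying to the right of the feed board, about 180 mm long. Origin under its centre.
- marker: Bystander: marker pen lying on the bench, 145 mm long. Origin under its centre.

How it is judged:
By the outcome, as a careful person would: the job done as asked, in the order asked, and still so for the second after the job is handed in, with the robot touching nothing.
It also fails if it takes over 70 s, if anything falls off the work surface, if the arm or the gripper's body presses on something with over 40 N, if the wrist force passes 120 N, or if a joint passes its speed limit or range.

### The arm

A 6-joint arm with a two-finger parallel gripper is mounted at the origin on the work surface. World frame = base frame: x ahead of the robot, y to its left, z up, the work surface at z = 0. Lengths are in m, angles in rad, forces in N, time in s.
With the tool pointing down it reaches from about 0.35 to 0.775 m from the base axis. Payload 5.5 kg.
Tool frame: the origin (TCP) lies on the centre line of the jaws, within the pads' length; the fingertips stand 11 mm ahead of it and the grasp point (between the pads) lies 8 mm behind it (env.tip_reach is the distance from the TCP to the fingertips, in m); z points along the fingers, x is the direction in which the jaws open and shut, and the axes are right-handed (so a half turn about z gives the same grasp; the last joint's range is limited). The gripper opens to 85 mm and grips with 20 to 120 N. Pads are 22 mm wide; open, the fingers measure 114 mm over their backs; the gripper's body (76 mm by 85 mm) begins 54 mm behind the grasp point. The pads swing forward as they close: fully open they stand 13 mm farther back than shut.
Start: joints at [-1.256, 0.313, 0.046, 1.304, 0, 1.431], TCP at [0.253, -0.517, 0.242] pointing down, gripper open.
Joint ranges: [-2.76, 2.76], [-0.86, 1.69], [-1.03, 1.26], [-2.2, 2.34], [-1.47, 1.5], [-3.14, 3.14]. Speed limits (rad/s): [2.57, 2.57, 3.14, 3.14, 3.14, 3.14].

### API

Orientations are given as a unit quaternion [w, x, y, z].
In Python, from workcell import env gives the robot as it stands.
- The arm moves only by the tool carry_out, never from a script. Its argument "moves" is one flat list of numbers, 7 for each row, row after row: the gripper command: -1 is shut, 1 is fully open, values between are in proportion, then the shift along the tool's x, y, z in m, then the turn, a rotation vector about the tool's x, y, z in degrees. A call has exactly 5 rows; each row shifts and turns the pose as measured when the row begins, along the tool's axes as they then stand; what a row does not reach is not made up. A row lasts 1/8 s, in which the tool goes at most 62.5 mm and 10.7 degrees, less where a joint would pass 70% of its speed; a pose out of reach is approached as far as the arm can. A call is refused whole if a number of a shift passes 0.0625 or a number of a turn 10.7, either way. A call with a gripper value outside its range is refused whole. The fingers move at their own pace and stop on an object; "squeeze" is the grip in N (left out, the last holds). Time passes only in rows, so rows that do not move let the fingers close, or fill a call up. It gives the time, the measured TCP pose, the force and the opening at its end, in the units of the state.
- env.get_state(): the state, without advancing time (a new reading comes with each control period).
- env.read_camera(name): name is "side" or "top" or "wrist"; returns the picture (384x512x3 uint8, red, green, blue); there is no depth.
- env.calibration(name): a dict with "camera_matrix" (3x3 intrinsics, pixels), "k1" (the pictures are not rectified: a ray, as slopes to the right and down, at radius r is drawn at 1 + k1 r^2 times it, then the intrinsics apply), "rvec" (rotation vector, rad) and "tvec" (3), from world to camera coordinates, as OpenCV has them; the wrist camera has in their place "hand_eye" (4x4, takes a point from camera to tool coordinates, whose origin is the TCP and whose axes are the tool frame's). Camera axes: x right, y down, z forward; pixel columns grow to the right and rows downward; lengths in m; the calibration is good to about 2 mm. A picture is of the moment at which its call begins: read the wrist's pose just before it. calibration takes no time and is no camera call.
- env.hand_in(): hands the job in, once; it reports no verdict.
The state is a dict: "clock": time; "joint_pos": joint angles; "qvel": joint speeds; "tau": joint torques, N m; "tcp_pos": TCP position; "orientation": TCP orientation; "wrist_force": force on the tool from outside, world axes, zero at the start; "ft_torque": the same for the moment, N m; "finger_gap": finger opening in m.
Only numpy, scipy, OpenCV 4.12 (cv2) and the standard library are available. Lean on these libraries where they do the work, as an engineer would, in place of code of your own. Each camera call takes 0.05 s, during which the arm holds its last target. There are 200 camera calls.

## Working session

There is one attempt and no reset: what is moved stays moved. The work goes in short steps, Python scripts to look and compute and a tool call to move; the robot and the scene stay as the last step left them, time stands still between calls to the robot, and variables do not carry over. Pictures are saved under pics/ and viewed, about 8 in all and at most 12, crops included, and the job is handed in when it is done.

Besides the shell and the picture viewer there is one more tool, called after "Request:" as name(argument=value, ...), one argument or row to a line, values as JSON. carry_out: Moves the arm, as the interface text tells. Its arguments: {"type":"object","properties":{"moves":{"type":"array"},"squeeze":{"type":"number"}},"required":["moves"]}

```bash
ls; mkdir -p pics
python3 - <<'E'
from workcell import env
import cv2
print(env.get_state())
for n in ("top","side"):
    im=env.read_camera(n); cv2.imwrite(f"pics/{n}0.png",im[:,:,::-1]); print(n,env.calibration(n))
print(env.calibration("wrist"), env.tip_reach)
E
```

```text
pics
{'clock': 0.0, 'joint_pos': array([-1.25563098e+00,  3.13991674e-01,  4.49706087e-02,  1.30358427e+00,
        6.10637565e-06,  1.43122137e+00]), 'qvel': array([ 0.00016282, -0.00054227, -0.0023758 ,  0.00013984, -0.00111278,
       -0.00091973]), 'tau': array([-7.11296543e-04, -4.80628252e+01,  2.98531562e+01,  1.96856959e-02,
       -1.07660874e-04, -4.21638106e-06]), 'tcp_pos': array([ 0.25240973, -0.516094  ,  0.24141039]), 'orientation': array([-5.83378802e-04,  8.48300607e-01, -5.29514176e-01, -6.91237884e-04]), 'wrist_force': array([0.43788071, 0.82884392, 0.13005468]), 'ft_torque': array([ 0.01640545, -0.00614811,  0.07485332]), 'finger_gap': 0.08553846614954196}
top {'camera_matrix': array([[387.70667461,   0.        , 255.09770001],
       [  0.        , 387.70667461, 194.25297135],
       [  0.        ,   0.        ,   1.        ]]), 'k1': -0.02403862281596532, 'rvec': array([ 2.17064578, -2.14906   ,  0.09324975]), 'tvec': array([-0.0057972 ,  0.53104384,  1.1332239 ])}
side {'camera_matrix': array([[496.13770396,   0.        , 260.60934984],
       [  0.        , 496.13770396, 197.9092341 ],
       [  0.        ,   0.        ,   1.        ]]), 'k1': -0.1840540427222612, 'rvec': array([ 0.88547673, -2.60975341,  0.93955468]), 'tvec': array([0.42654963, 0.31031364, 1.33351318])}
{'camera_matrix': array([[314.43970515,   0.        , 256.06998109],
       [  0.        , 314.43970515, 189.8753432 ],
       [  0.        ,   0.        ,   1.        ]]), 'k1': -0.044322261843706065, 'hand_eye': array([[ 9.99999623e-01,  8.12321824e-04,  3.05965468e-04,
         4.39012314e-04],
       [-8.66284891e-04,  9.56293670e-01,  2.92406679e-01,
        -7.37077811e-02],
       [-5.50645134e-05, -2.92406834e-01,  9.56294014e-01,
        -1.30805072e-01],
       [ 0.00000000e+00,  0.00000000e+00,  0.00000000e+00,
         1.00000000e+00]])} 0.011
```

View pics/top0.png

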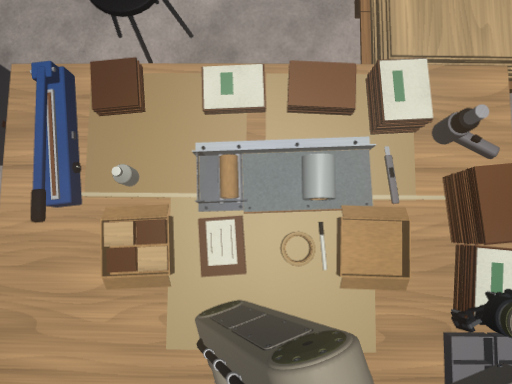

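View pics/side0.png

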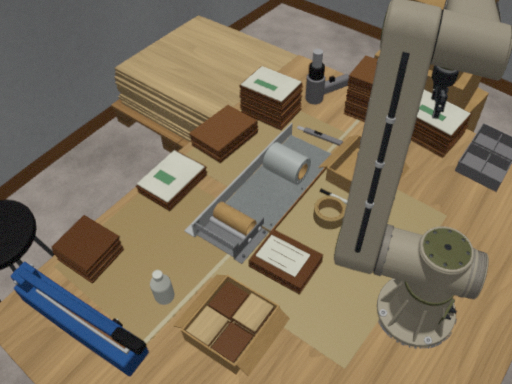

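The top view shows the core at (230,175), the roll at (319,175), the empty carton at (373,247) and the fence along row ~145. The side view agrees: the carton on the right is the empty one. Next I'll measure from an enlarged crop.

```bash
cat > h.py <<'E'
import numpy as np, cv2
from workcell import env
from scipy.spatial.transform import Rotation as R
def cam(name, st=None):
    c=env.calibration(name)
    if "rvec" in c:
        Rm=cv2.Rodrigues(c["rvec"])[0]; return c, Rm.T, -Rm.T@c["tvec"]
    st=st or env.get_state(); q=st["orientation"]; Rt=R.from_quat([q[1],q[2],q[3],q[0]]).as_matrix()
    H=c["hand_eye"]; return c, Rt@H[:3,:3], Rt@H[:3,3]+st["tcp_pos"]
def ray(C,uv):
    c,Rw,o=C; K=c["camera_matrix"]
    d=(np.array(uv,float)-K[:2,2])/K[0,0]; s=d.copy()
    for _ in range(20): s=d/(1+c["k1"]*(s@s))
    return o, Rw@np.array([s[0],s[1],1.])
def onplane(C,uv,z):
    o,d=ray(C,uv); return o+d*(z-o[2])/d[2]
def proj(C,P):
    c,Rw,o=C; p=Rw.T@(np.array(P,float)-o); s=p[:2]/p[2]
    return c["camera_matrix"][0,0]*s*(1+c["k1"]*(s@s))+c["camera_matrix"][:2,2]
E
python3 - <<'E'
import cv2
from h import *
im=cv2.imread("pics/top0.png")
cv2.imwrite("pics/crop1.png",cv2.resize(im[130:220,185:385],None,fx=4,fy=4,interpolation=cv2.INTER_CUBIC))
C=cam("top"); print(C[2])
hsv=cv2.cvtColor(im,cv2.COLOR_BGR2HSV)
for p in [(230,175),(319,175),(210,190),(280,190),(373,247),(240,160)]: print(p,hsv[p[1],p[0]])
# rough
print("core",onplane(C,(230,175),.04),"roll",onplane(C,(319,175),.1),"fence top L/R",onplane(C,(195,147),.066),onplane(C,(373,142),.066))
for u in [(338,207),(409,207),(409,287),(338,287)]: print("carton",u,onplane(C,u,.062))
E
```

```text
[ 0.41103053 -0.02128572  1.18187918]
(230, 175) [ 16 113 174]
(319, 175) [ 72   6 201]
(210, 190) [100   6 124]
(280, 190) [ 85  11 137]
(373, 247) [ 17 119 172]
(240, 160) [  0   2 121]
core [0.58679231 0.07473038 0.04      ] roll [ 0.57965875 -0.18108398  0.1       ] fence top L/R [0.66522516 0.1771614  0.066     ] [ 0.68403448 -0.34475918  0.066     ]
carton (338, 207) [ 0.49266976 -0.24090957  0.062     ]
carton (409, 207) [ 0.49455097 -0.44576228  0.062     ]
carton (409, 287) [ 0.26760945 -0.4395206   0.062     ]
carton (338, 287) [ 0.26568205 -0.23867899  0.062     ]
```

View pics/crop1.png

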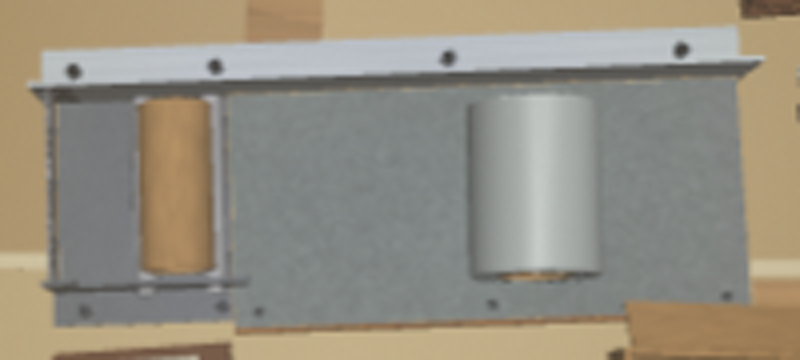

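The crop shows the fence's top edge from (30,88) to (762,60), the board's right end from (737,80) to (748,303), and the board's left end from (222,97) to (235,325). The core spans cols 139-213 and rows 97-272. The roll spans cols 470-602, with its near end at row ~275.

Run:
```python
from h import *
C=cam("top")
f=lambda a,b,z: onplane(C,(a/4+185-.375,b/4+130-.375),z)
pts={"fenceTopL":(30,89,.066),"fenceTopR":(762,61,.066),"footL(z0.016 at boardend)":(222,96,.016),"footR":(737,80,.016),"bdLR":(748,301,.016),"bdLL":(235,325,.016),
"cheekR":(248,281,.044),"cheekL":(43,286,.044),"coreTL":(140,97,.038),"coreTR":(213,97,.038),"coreBR":(211,272,.038),"coreBL":(140,272,.038),
"rollTL":(470,96,.064),"rollTR":(596,93,.064),"rollBL":(470,272,.064),"rollBR":(602,272,.064),"rollTopTL":(530,93,.112),"rollTopBL":(536,271,.112)}
P={k:f(*v) for k,v in pts.items()}
for k,v in P.items(): print(k,v.round(4))
d=P["fenceTopL"]-P["fenceTopR"]; print(np.linalg.norm(d), np.degrees(np.arctan2(d[0],d[1])))
d=P["footL(z0.016 at boardend)"]-P["footR"]; print(np.linalg.norm(d), np.degrees(np.arctan2(d[0],d[1])))
d=P["bdLL"]-P["bdLR"]; print(np.linalg.norm(d), np.degrees(np.arctan2(d[0],d[1])))
```

```text
fenceTopL [0.6506 0.1852 0.066 ]
fenceTopR [ 0.6755 -0.3508  0.066 ]
footL(z0.016 at boardend) [0.6568 0.0469 0.016 ]
footR [ 0.6724 -0.3461  0.016 ]
bdLR [ 0.5034 -0.351   0.016 ]
bdLL [0.4816 0.0345 0.016 ]
cheekR [0.5125 0.024  0.044 ]
cheekL [0.5073 0.1755 0.044 ]
coreTL [0.651  0.1073 0.038 ]
coreTR [0.6514 0.0524 0.038 ]
coreBR [0.5195 0.0518 0.038 ]
coreBL [0.519  0.1046 0.038 ]
rollTL [ 0.6481 -0.1375  0.064 ]
rollTR [ 0.6511 -0.2296  0.064 ]
rollBL [ 0.5187 -0.1373  0.064 ]
rollBR [ 0.5196 -0.2325  0.064 ]
rollTopTL [ 0.6404 -0.1745  0.112 ]
rollTopBL [ 0.5152 -0.1779  0.112 ]
0.5365958561224902 -2.662321058348894
0.39334614817633784 -2.265300486373583
0.38610483227906484 -3.228377058612439
```

```bash
cat >> h.py <<'E'
O=np.array([.6554,.0820,0.]); YAW=np.radians(2.66)
XS=np.array([np.cos(YAW),np.sin(YAW),0]); YS=np.array([-np.sin(YAW),np.cos(YAW),0])
def st2w(x,y,z): return O+x*XS+y*YS+np.array([0,0,z])
def w2st(p): d=np.array(p)-O; return np.array([d@XS,d@YS,d[2]])
def pose():
    s=env.get_state(); q=s["orientation"]; return s["tcp_pos"],R.from_quat([q[1],q[2],q[3],q[0]]),s
def rows(target,yawdeg,n,grip,p=None,r=None):
    """n rows from here to target, tool straight down with tool x at yawdeg (world)"""
    if p is None: p,r,_=pose()
    y=np.radians(yawdeg); x=np.array([np.cos(y),np.sin(y),0]); z=np.array([0,0,-1.])
    rt=R.from_matrix(np.c_[x,np.cross(z,x),z]); p=p.copy(); out=[]
    for i in range(n):
        m=n-i; rv=np.degrees((r.inv()*rt).as_rotvec())
        if abs(abs(rv[2])-180)<30 and rv[2]>0: rv=np.degrees((r.inv()*rt).as_rotvec())
        t=np.round(np.clip(rv/m,-10.7,10.7),1); s=np.round(r.inv().apply((np.array(target)-p)/m),4)
        out.append([grip,*s.tolist(),*t.tolist()]); p=p+r.apply(s); r=r*R.from_rotvec(np.radians(t))
    for a in range(0,n,5): print([float(v)+0. for w in out[a:a+5] for v in w])
    return p,r
def status():
    p,r,s=pose(); x=r.as_matrix()[:,0]
    print("t",round(s["clock"],2),"tcp",p.round(4),"st",w2st(p).round(4),"yaw",np.degrees(np.arctan2(x[1],x[0])).round(2),"F",s["wrist_force"].round(2),"gap",round(s["finger_gap"],4))
E
python3 -c "
from h import *
status(); rows(st2w(-.0705,0,.2),92.66,15,1)"
```

```text
t 0.1 tcp [ 0.2525 -0.5161  0.2415] st [-0.4303 -0.5788  0.2415] yaw -63.94 F [ 0.51  0.03 -0.01] gap 0.0855
[1.0, -0.0259, -0.0373, 0.0028, 0.0, 0.0, -10.4, 1.0, -0.0187, -0.0414, 0.0028, 0.0, 0.0, -10.4, 1.0, -0.0109, -0.0441, 0.0028, 0.0, 0.0, -10.4, 1.0, -0.0028, -0.0453, 0.0028, 0.0, 0.0, -10.5, 1.0, 0.0055, -0.0451, 0.0028, 0.0, 0.0, -10.4]
[1.0, 0.0136, -0.0434, 0.0028, 0.0, 0.0, -10.5, 1.0, 0.0212, -0.0402, 0.0028, 0.0, 0.0, -10.4, 1.0, 0.0281, -0.0357, 0.0028, 0.0, 0.0, -10.5, 1.0, 0.0342, -0.0299, 0.0028, 0.0, 0.0, -10.4, 1.0, 0.039, -0.0233, 0.0028, 0.0, 0.0, -10.5]
[1.0, 0.0426, -0.0158, 0.0029, 0.0, 0.0, -10.4, 1.0, 0.0447, -0.0078, 0.0028, 0.0, 0.0, -10.5, 1.0, 0.0454, 0.0004, 0.0029, 0.0, 0.0, -10.4, 1.0, 0.0446, 0.0087, 0.0028, 0.0, 0.0, -10.5, 1.0, 0.0423, 0.0166, 0.0029, 0.0, -0.1, -10.4]
```

Request:
carry_out(
  moves=[1, -0.026, -0.037, 0.003, 0, 0, -10.4, 1, -0.019, -0.041, 0.003, 0, 0, -10.4, 1, -0.011, -0.044, 0.003, 0, 0, -10.4, 1, -0.003, -0.045, 0.003, 0, 0, -10.5, 1, 0.0055, -0.045, 0.003, 0, 0, -10.4],
  squeeze=20,
)

```text
clock: 0.72
tcp_pos: [0.3608, -0.3138, 0.2235]
orientation: [-0.002, 0.996, -0.093, -0.001]
wrist_force: [-1.0, -0.1, -0.5]
finger_gap: 0.0855
```

Request:
carry_out(
  moves=[1, 0.0135, -0.0435, 0.003, 0, 0, -10.5, 1, 0.021, -0.04, 0.003, 0, 0, -10.4, 1, 0.028, -0.036, 0.003, 0, 0, -10.5, 1, 0.034, -0.03, 0.003, 0, 0, -10.4, 1, 0.039, -0.023, 0.003, 0, 0, -10.5],
)

```text
clock: 1.35
tcp_pos: [0.4665, -0.1044, 0.2074]
orientation: [-0.003, 0.93, 0.367, -0.001]
wrist_force: [0.5, -0.8, -0.1]
finger_gap: 0.0855
```

```bash
python3 -c "
from h import *
status(); rows(st2w(-.0705,0,.2),92.66,10,1)"
```

```text
t 1.35 tcp [ 0.4665 -0.1044  0.2074] st [-0.1974 -0.1774  0.2074] yaw 43.11 F [ 0.5  -0.79 -0.12] gap 0.0855
[1.0, 0.0212, -0.0053, 0.0008, 0.0, 0.0, -5.0, 1.0, 0.0215, -0.0034, 0.0008, 0.0, 0.0, -4.9, 1.0, 0.0218, -0.0015, 0.0008, 0.0, 0.0, -5.0, 1.0, 0.0218, 0.0004, 0.0008, 0.0, 0.0, -4.9, 1.0, 0.0217, 0.0022, 0.0008, 0.0, 0.0, -5.0]
[1.0, 0.0214, 0.0041, 0.0008, -0.1, -0.1, -4.9, 1.0, 0.021, 0.0059, 0.0008, 0.0, 0.0, -5.0, 1.0, 0.0204, 0.0077, 0.0008, -0.1, -0.1, -4.9, 1.0, 0.0197, 0.0094, 0.0008, 0.0, 0.0, -5.0, 1.0, 0.0187, 0.0111, 0.0007, -0.1, -0.1, -4.9]
```

Request:
carry_out(
  moves=[1, 0.042, -0.0105, 0.0015, 0, 0, -9.9, 1, 0.043, -0.003, 0.0015, 0, 0, -9.9, 1, 0.043, 0.005, 0.0015, 0, 0, -9.9, 1, 0.041, 0.0125, 0.0015, 0, 0, -9.9, 1, 0.038, 0.02, 0.0015, 0, 0, -9.9],
)

```text
clock: 1.98
tcp_pos: [0.5854, 0.0837, 0.1982]
orientation: [-0.005, 0.68, 0.733, -0.0]
wrist_force: [-0.3, -0.0, 0.5]
finger_gap: 0.0857
```

```bash
python3 -c "
from h import *
status()
im=env.read_camera('wrist'); cv2.imwrite('pics/w1.png',im[:,:,::-1]); status()
print(cam('wrist'))
rows(st2w(-.0705,0,.04),92.66,5,1)"
```

```text
t 1.98 tcp [0.5854 0.0837 0.1982] st [-0.0698  0.0049  0.1982] yaw 94.36 F [-0.28 -0.01  0.54] gap 0.0857
t 2.02 tcp [0.5879 0.0877 0.1976] st [-0.0672  0.0088  0.1976] yaw 94.87 F [3.35 1.9  0.06] gap 0.0858
({'camera_matrix': array([[314.43970515,   0.        , 256.06998109],
       [  0.        , 314.43970515, 189.8753432 ],
       [  0.        ,   0.        ,   1.        ]]), 'k1': -0.044322261843706065, 'hand_eye': array([[ 9.99999529e-01,  9.52421547e-04, -1.87780193e-04,
        -6.22705415e-04],
       [-8.56861878e-04,  9.56915105e-01,  2.90366573e-01,
        -7.46543377e-02],
       [ 4.56241084e-04, -2.90366275e-01,  9.56915471e-01,
        -1.30808303e-01],
       [ 0.00000000e+00,  0.00000000e+00,  0.00000000e+00,
         1.00000000e+00]])}, array([[-0.08575119,  0.9548536 ,  0.28443161],
       [ 0.99627782,  0.07966123,  0.03293306],
       [ 0.00878808,  0.28619695, -0.95813051]]), array([0.51419804, 0.07958641, 0.32872818]))
[1.0, -0.002, -0.0006, 0.0315, -0.1, -0.1, 0.4, 1.0, -0.002, -0.0006, 0.0315, 0.0, -0.1, 0.5, 1.0, -0.0019, -0.0006, 0.0315, -0.1, -0.1, 0.4, 1.0, -0.0019, -0.0007, 0.0315, 0.0, -0.1, 0.5, 1.0, -0.0019, -0.0006, 0.0316, -0.1, -0.1, 0.4]
```

View pics/w1.png

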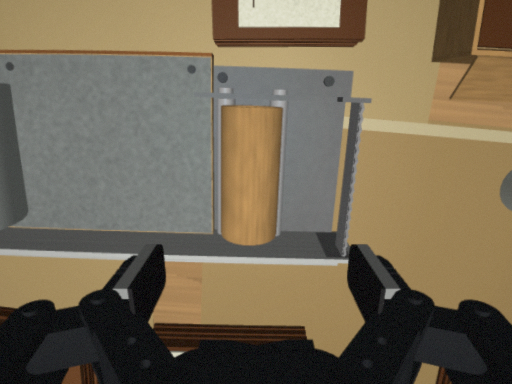

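The wrist view shows the core between cols 221-281, rows 105-243, on both rollers. The fence top runs from (0,250) to (340,260), and the board edge is at col 213.

```bash
python3 -c "
from h import *
C=cam('wrist')
C=(C[0],C[1],C[2]+np.array([-.0025,-.004,.0006]))
for n,uv,z in [('fence topL',(2,249),.066),('fence topR',(338,259),.066),('board foot',(213,233),.016),('board near',(213,55),.016),('core far top',(251,244),.038),('core near',(251,105),.052),('coreL',(221,170),.038),('coreR',(281,170),.038)]:
  p=onplane(C,uv,z); print(n,p.round(4),w2st(p).round(4))
"
```

```text
fence topL [ 0.6685 -0.1512  0.066 ] [ 0.0022 -0.2336  0.066 ]
fence topR [0.6512 0.1675 0.066 ] [-0.0002  0.0856  0.066 ]
board foot [0.6572 0.044  0.016 ] [ 0.0001 -0.0381  0.016 ]
board near [0.4778 0.0353 0.016 ] [-0.1795 -0.0384  0.016 ]
core far top [0.6561 0.0854 0.038 ] [0.0008 0.0034 0.038 ]
core near [0.519  0.0743 0.052 ] [-0.1366 -0.0013  0.052 ]
coreL [0.5813 0.0508 0.038 ] [-0.0754 -0.0278  0.038 ]
coreR [0.5766 0.1075 0.038 ] [-0.0776  0.0291  0.038 ]
```

Request:
carry_out(
  moves=[1, -0.009, -0.003, 0.02, 0, 0, 1.1, 1, 0, 0, 0.02, 0, 0, 1.1, 1, 0, 0, 0.03, 0, 0, 0, 1, 0, 0, 0.03, 0, 0, 0, 1, 0, 0, 0, 0, 0, 0],
)

```text
clock: 2.65
tcp_pos: [0.584, 0.0811, 0.0925]
orientation: [-0.006, 0.69, 0.724, 0.0]
wrist_force: [-0.1, 0.1, 0.2]
finger_gap: 0.0857
```

```bash
python3 -c "
from h import *
status()
rows(st2w(-.0705,0,.04),92.66,4,1)"
```

```text
t 2.65 tcp [0.584  0.0811 0.0925] st [-0.0714  0.0024  0.0925] yaw 92.7 F [-0.11  0.06  0.24] gap 0.0857
[1.0, -0.0007, 0.0003, 0.0131, -0.1, -0.1, 0.0, 1.0, -0.0007, 0.0003, 0.0131, -0.1, -0.1, 0.0, 1.0, -0.0007, 0.0003, 0.0131, -0.1, -0.2, 0.0, 1.0, -0.0006, 0.0003, 0.0132, -0.2, -0.1, 0.0]
```

Request:
carry_out(
  moves=[1, -0.002, 0.001, 0.02, -0.2, -0.2, 0, 1, 0, 0, 0.015, -0.2, -0.2, 0, 1, 0, 0, 0.01, 0, 0, 0, 1, 0, 0, 0.005, 0, 0, 0, 1, 0, 0, 0.001, 0, 0, 0],
)

```text
clock: 3.28
tcp_pos: [0.5875, 0.0792, 0.0438]
orientation: [0.001, 0.691, 0.723, 0.002]
wrist_force: [0.2, -0.1, -0.2]
finger_gap: 0.0859
```

Request:
carry_out(
  moves=[0.1, 0, 0, 0, 0, 0, 0, -0.3, 0, 0, 0, 0, 0, 0, -1, 0, 0, 0, 0, 0, 0, -1, 0, 0, 0, 0, 0, 0, -1, 0, 0, 0, 0, 0, 0],
  squeeze=20,
)

```text
clock: 3.9
tcp_pos: [0.5885, 0.079, 0.0453]
orientation: [0.002, 0.691, 0.723, 0.003]
wrist_force: [0.8, -0.1, -0.5]
finger_gap: 0.0548
```

Request:
carry_out(
  moves=[-1, 0, 0, -0.01, 0, 0, 0, -1, 0, 0, -0.025, 0, 0, 0, -1, 0, 0, -0.035, 0, 0, 0, -1, 0, 0, -0.035, 0, 0, 0, -1, 0, 0, -0.025, 0, 0, 0],
)

```text
clock: 4.53
tcp_pos: [0.5859, 0.0789, 0.1789]
orientation: [-0.0, 0.691, 0.723, 0.001]
wrist_force: [-0.4, 0.1, -0.2]
finger_gap: 0.055
```

```bash
python3 -c "
from h import *
status()
im=cv2.imread('pics/top0.png'); cv2.imwrite('pics/carton.png',cv2.resize(im[195:300,325:420],None,fx=5,fy=5,interpolation=cv2.INTER_CUBIC))"
```

```text
t 4.53 tcp [0.5859 0.0789 0.1789] st [-0.0695  0.0002  0.1789] yaw 92.65 F [-0.4   0.13 -0.2 ] gap 0.055
```

View pics/carton.png

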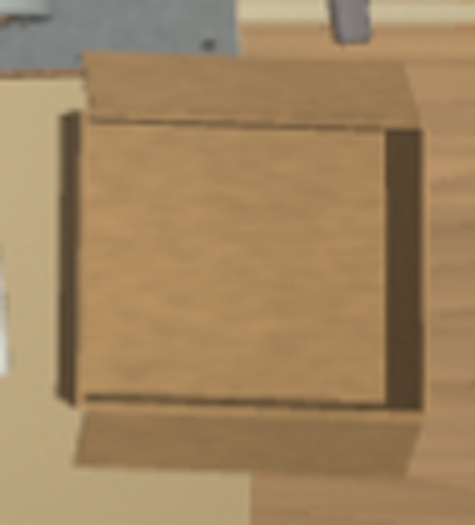

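The carton crop shows the rim at about (80,118), (422,128), (421,410) and (77,403), with flaps above and below and the floor clear.

```bash
python3 -c "
from h import *
C=cam('top'); P=[onplane(C,(a/5+325-.4,b/5+195-.4),.062) for a,b in [(80,118),(422,128),(421,410),(77,403)]]
print(np.round(P,4)); P=np.array(P); c=P.mean(0); print(c); 
for a,b in [(0,1),(1,2),(2,3),(3,0)]: print(np.linalg.norm(P[a]-P[b]))
d=P[1]-P[0]+P[2]-P[3]; yw=np.degrees(np.arctan2(d[0],-d[1])); print('yaw',yw)
t=np.array([c[0],c[1],.18]); 
print('A');p,r=rows(t,92.66,10,-1)
"
```

```text
[[ 0.4604 -0.248   0.062 ]
 [ 0.4565 -0.4447  0.062 ]
 [ 0.2966 -0.4397  0.062 ]
 [ 0.2987 -0.2446  0.062 ]]
[ 0.37805917 -0.34425784  0.062     ]
0.19665352606058958
0.1599400651092112
0.19506825489398483
0.1617716302482502
yaw -0.8765882728131756
A
[-1.0, -0.0413, -0.0227, -0.0002, 0.0, 0.0, 0.0, -1.0, -0.0413, -0.0227, -0.0002, 0.0, 0.0, 0.0, -1.0, -0.0413, -0.0227, -0.0002, 0.0, 0.0, 0.0, -1.0, -0.0413, -0.0227, -0.0002, 0.0, 0.0, 0.0, -1.0, -0.0413, -0.0227, -0.0002, 0.0, 0.0, 0.0]
[-1.0, -0.0413, -0.0227, -0.0002, 0.0, 0.0, 0.0, -1.0, -0.0413, -0.0227, -0.0002, 0.0, 0.0, 0.0, -1.0, -0.0413, -0.0228, -0.0002, 0.0, 0.0, 0.0, -1.0, -0.0414, -0.0227, -0.0002, 0.0, 0.0, 0.0, -1.0, -0.0413, -0.0228, -0.0003, 0.1, -0.1, 0.0]
```

Request:
carry_out(
  moves=[-1, -0.041, -0.023, 0, 0, 0, 0, -1, -0.041, -0.023, 0, 0, 0, 0.5, -1, -0.041, -0.023, 0, 0, 0, 0.5, -1, -0.041, -0.023, 0, 0, 0, 0.5, -1, -0.041, -0.023, 0, 0, 0, 0.5],
)

```text
clock: 5.15
tcp_pos: [0.4805, -0.1333, 0.1853]
orientation: [0.005, 0.701, 0.713, 0.005]
wrist_force: [0.9, -0.8, -0.6]
finger_gap: 0.0552
```

Request:
carry_out(
  moves=[-1, -0.041, -0.023, 0, 0, 0, 0, -1, -0.041, -0.023, 0, 0, 0, 0.5, -1, -0.041, -0.023, 0, 0, 0, 0.5, -1, -0.03, -0.02, 0, 0, 0, 0, -1, -0.025, -0.015, 0, 0, 0, 0],
)

```text
clock: 5.78
tcp_pos: [0.3744, -0.3195, 0.1884]
orientation: [0.009, 0.708, 0.706, 0.005]
wrist_force: [0.5, -0.3, -1.2]
finger_gap: 0.0552
```

```bash
python3 -c "
from h import *
status(); rows([.378,-.344,.06],89.5,5,-1)"
```

```text
t 5.78 tcp [ 0.3744 -0.3195  0.1884] st [-0.2993 -0.388   0.1884] yaw 89.88 F [ 0.51 -0.26 -1.19] gap 0.0552
[-1.0, -0.0048, 0.0002, 0.0257, 0.2, 0.1, 0.1, -1.0, -0.0048, 0.0003, 0.0257, 0.2, 0.0, 0.1, -1.0, -0.0048, 0.0004, 0.0257, 0.2, 0.1, 0.1, -1.0, -0.0049, 0.0006, 0.0257, 0.3, 0.0, 0.0, -1.0, -0.0049, 0.0007, 0.0257, 0.2, 0.1, 0.1]
```

Request:
carry_out(
  moves=[-1, -0.01, 0, 0.025, 0.2, 0.1, 0, -1, -0.007, 0.001, 0.03, 0.2, 0, 0, -1, 0, 0.001, 0.03, 0.2, 0.1, 0, -1, 0, 0.001, 0.03, 0.2, 0, 0, -1, 0, 0, 0.01, 0.2, 0.1, 0],
)

```text
clock: 6.4
tcp_pos: [0.3794, -0.3429, 0.0658]
orientation: [0.005, 0.71, 0.704, 0.0]
wrist_force: [0.0, 0.4, 1.2]
finger_gap: 0.055
```

```bash
python3 -c "
from h import *
status(); rows([.378,-.344,.041],89.5,5,-1)"
```

```text
t 6.4 tcp [ 0.3794 -0.3429  0.0658] st [-0.2954 -0.4116  0.0658] yaw 89.55 F [0.   0.37 1.16] gap 0.055
[-1.0, -0.0002, -0.0003, 0.005, 0.1, 0.1, 0.0, -1.0, -0.0002, -0.0003, 0.005, 0.1, 0.1, 0.0, -1.0, -0.0002, -0.0003, 0.0049, 0.1, 0.1, 0.0, -1.0, -0.0002, -0.0003, 0.005, 0.1, 0.0, 0.0, -1.0, -0.0002, -0.0003, 0.0049, 0.0, 0.1, 0.1]
```

Request:
carry_out(
  moves=[-1, 0, 0, 0.007, 0.1, 0.1, 0, -1, 0, 0, 0.007, 0.1, 0.1, 0, -1, 0, 0, 0.005, 0.1, 0.1, 0, -1, 0, 0, 0.004, 0, 0, 0, -1, 0, 0, 0.001, 0, 0, 0],
)

```text
clock: 7.02
tcp_pos: [0.3811, -0.3445, 0.0434]
orientation: [0.003, 0.71, 0.705, 0.0]
wrist_force: [-0.7, 0.3, -0.4]
finger_gap: 0.0551
```

Request:
carry_out(
  moves=[-0.2, 0, 0, 0, 0, 0, 0, 0.2, 0, 0, 0, 0, 0, 0, 0.6, 0, 0, 0, 0, 0, 0, 1, 0, 0, 0, 0, 0, 0, 1, 0, 0, 0, 0, 0, 0],
)

```text
clock: 7.65
tcp_pos: [0.3814, -0.345, 0.0441]
orientation: [0.004, 0.71, 0.704, -0.0]
wrist_force: [0.8, 0.5, -0.3]
finger_gap: 0.0855
```

Request:
carry_out(
  moves=[1, 0, 0, -0.03, 0, 0, 0, 1, 0, 0, -0.05, 0, 0, 0, 1, 0, 0, -0.05, 0, 0, 0, 1, 0, 0, -0.04, 0, 0, 0, 1, 0, 0, -0.01, 0, 0, 0],
)

```text
clock: 8.28
tcp_pos: [0.3795, -0.343, 0.228]
orientation: [0.002, 0.71, 0.704, 0.0]
wrist_force: [-0.1, 0.0, -0.6]
finger_gap: 0.0854
```

```bash
python3 -c "
from h import *
status()
im=env.read_camera('wrist'); cv2.imwrite('pics/w2.png',im[:,:,::-1])
status(); rows(st2w(-.20,-.2545,.16),92.66,5,0.06)"
```

```text
t 8.28 tcp [ 0.3795 -0.343   0.228 ] st [-0.2953 -0.4117  0.228 ] yaw 89.57 F [-0.15  0.02 -0.6 ] gap 0.0854
t 8.32 tcp [ 0.3795 -0.3429  0.228 ] st [-0.2954 -0.4117  0.228 ] yaw 89.57 F [ 0.11  0.49 -0.17] gap 0.0855
[0.06, 0.0325, 0.0173, 0.0136, 0.0, 0.0, -0.6, 0.06, 0.0323, 0.0176, 0.0136, 0.0, 0.0, -0.6, 0.06, 0.0321, 0.018, 0.0136, 0.1, 0.1, -0.6, 0.06, 0.0318, 0.0184, 0.0136, 0.0, 0.0, -0.6, 0.06, 0.0316, 0.0187, 0.0135, 0.1, 0.1, -0.7]
```

View pics/w2.png

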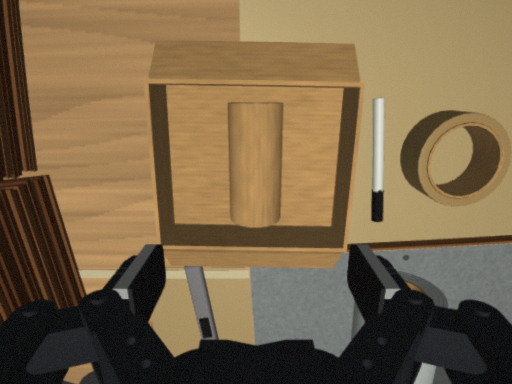

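The core lies flat inside the carton (cols 229-282, rows 102-226), clear of the walls. Next I'll nudge the roll.

Request:
carry_out(
  moves=[0.06, 0.0325, 0.017, 0.0135, 0, 0, -0.6, 0.06, 0.0325, 0.0175, 0.0135, 0, 0, -0.6, 0.06, 0.032, 0.018, 0.0135, 0, 0, -0.6, 0.06, 0.032, 0.018, 0.0135, 0, 0, -0.6, 0.06, 0.0315, 0.0185, 0.0135, 0, 0, -0.6],
)

```text
clock: 8.95
tcp_pos: [0.4657, -0.178, 0.152]
orientation: [-0.001, 0.693, 0.721, -0.001]
wrist_force: [0.9, -0.3, 0.1]
finger_gap: 0.0457
```

Request:
carry_out(
  moves=[0.06, 0, 0, 0.01, 0, 0, 0, 0.06, 0, 0, 0, 0, 0, 0, 0.06, 0, 0, 0, 0, 0, 0, 0.06, 0, 0, 0, 0, 0, 0, 0.06, 0, 0, 0, 0, 0, 0],
)

```text
clock: 9.57
tcp_pos: [0.4632, -0.1771, 0.138]
orientation: [-0.004, 0.693, 0.721, -0.002]
wrist_force: [-0.3, -0.2, -0.3]
finger_gap: 0.0454
```

```bash
python3 -c "
from h import *
status()
im=env.read_camera('wrist'); cv2.imwrite('pics/w3.png',im[:,:,::-1])
rows(st2w(-.20,-.2545,.055),92.66,5,0.06)"
```

```text
t 9.57 tcp [ 0.4632 -0.1771  0.138 ] st [-0.204  -0.2499  0.138 ] yaw 92.33 F [-0.26 -0.23 -0.32] gap 0.0454
[0.06, -0.001, 0.0009, 0.0166, -0.1, 0.0, -0.1, 0.06, -0.001, 0.0009, 0.0166, -0.1, -0.1, -0.1, 0.06, -0.0009, 0.0009, 0.0166, -0.1, 0.0, 0.0, 0.06, -0.0009, 0.0008, 0.0166, -0.1, -0.1, -0.1, 0.06, -0.0009, 0.0008, 0.0167, -0.1, 0.0, 0.0]
```

View pics/w3.png

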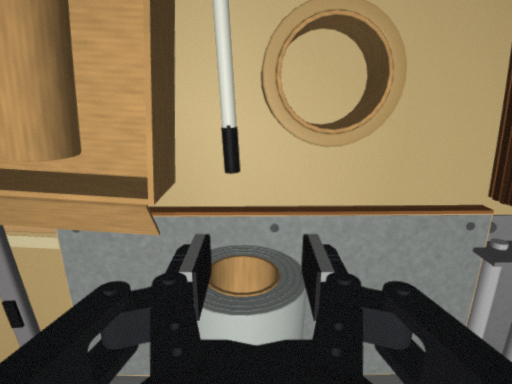

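```bash
python3 -c "
from h import *
C=cam('wrist')
for uv in [(243,275),(208,275),(279,275),(308,288),(243,257),(243,293),(243,246)]:
  o,d=ray(C,uv)
  t=((O-o)@XS-.152)/(d@XS); print(uv,w2st(o+d*t).round(4))
"
```

```text
(243, 275) [-0.152  -0.2602  0.0655]
(208, 275) [-0.152  -0.2861  0.0654]
(279, 275) [-0.152  -0.2337  0.0659]
(308, 288) [-0.152  -0.215   0.0827]
(243, 257) [-0.152  -0.2612  0.0382]
(243, 293) [-0.152  -0.2594  0.0879]
(243, 246) [-0.152  -0.262   0.0182]
```

The roll's near end shows at (243,275), between the fingers. That puts it at station y ≈ -0.260 and z 0.0655, against an expected 0.064.

Request:
carry_out(
  moves=[0.06, -0.004, 0.001, 0.018, -0.1, 0, -0.1, 0.06, -0.003, 0.001, 0.022, -0.1, 0, -0.1, 0.06, -0.002, 0.001, 0.025, -0.1, 0, 0, 0.06, 0, 0, 0.017, 0, 0, 0, 0.06, 0, 0, 0, 0, 0, 0],
)

```text
clock: 10.25
tcp_pos: [0.4681, -0.1886, 0.0564]
orientation: [0.001, 0.692, 0.722, 0.001]
wrist_force: [0.4, 0.3, 1.1]
finger_gap: 0.0452
```

```bash
python3 -c "
from h import *
status();rows(st2w(-.17,-.259,.055),92.66,5,0.06)"
```

```text
t 10.25 tcp [ 0.4681 -0.1886  0.0564] st [-0.1997 -0.2616  0.0564] yaw 92.39 F [0.45 0.3  1.08] gap 0.0452
[0.06, 0.0006, 0.0059, 0.0003, 0.0, 0.0, -0.1, 0.06, 0.0005, 0.0059, 0.0003, 0.0, 0.0, 0.0, 0.06, 0.0005, 0.006, 0.0003, 0.0, 0.0, -0.1, 0.06, 0.0006, 0.0059, 0.0003, 0.1, 0.0, 0.0, 0.06, 0.0005, 0.006, 0.0003, 0.0, 0.0, -0.1]
```

Request:
carry_out(
  moves=[0.06, 0.0005, 0.006, 0, 0, 0, -0.1, 0.06, 0.0005, 0.006, 0, 0, 0, -0.1, 0.06, 0.0005, 0.006, 0, 0, 0, -0.1, 0.06, 0.0005, 0.006, 0, 0, 0, 0, 0.06, 0.0005, 0.006, 0, 0, 0, 0],
)

```text
clock: 10.88
tcp_pos: [0.5019, -0.1858, 0.0597]
orientation: [0.003, 0.69, 0.724, 0.002]
wrist_force: [-4.4, -2.1, 1.1]
finger_gap: 0.0453
```

Request:
carry_out(
  moves=[0.06, 0, 0.004, 0, 0, 0, 0, 0.06, 0, 0.003, 0, 0, 0, 0, 0.06, 0, 0.003, 0, 0, 0, 0, 0.06, 0, 0.003, 0, 0, 0, 0, 0.06, 0, 0.003, 0, 0, 0, 0],
)

```text
clock: 11.5
tcp_pos: [0.5162, -0.1843, 0.059]
orientation: [0.001, 0.69, 0.723, -0.0]
wrist_force: [-4.1, -0.8, 1.7]
finger_gap: 0.0452
```

```bash
python3 -c "
from h import *
status()"
```

```text
t 11.5 tcp [ 0.5162 -0.1843  0.059 ] st [-0.1515 -0.2595  0.059 ] yaw 92.68 F [-4.07 -0.76  1.75] gap 0.0452
```

Request:
carry_out(
  moves=[0.06, 0, 0.003, 0, 0, 0, 0, 0.06, 0, 0.003, 0, 0, 0, 0, 0.06, 0, 0.002, 0, 0, 0, 0, 0.06, 0, 0.002, 0, 0, 0, 0, 0.06, 0, 0.002, 0, 0, 0, 0],
)

```text
clock: 12.12
tcp_pos: [0.5289, -0.1836, 0.059]
orientation: [0.001, 0.69, 0.723, -0.0]
wrist_force: [-4.2, -0.9, 1.8]
finger_gap: 0.0455
```

```bash
cat > chk.py <<'E'
import sys
from h import *
status(); n=sys.argv[1]
im=env.read_camera('top')[:,:,::-1]; cv2.imwrite(f'pics/{n}.png',cv2.resize(im[130:220,185:385],None,fx=4,fy=4,interpolation=cv2.INTER_CUBIC))
C=cam('top'); hsv=cv2.cvtColor(np.ascontiguousarray(im),cv2.COLOR_BGR2HSV)
m=((hsv[...,2]>150)&(hsv[...,1]<25)).astype(np.uint8); m[:150]=0; m[205:]=0; m[:,:240]=0; m[:,370:]=0
k,l,s,c=cv2.connectedComponentsWithStats(m)
for i in range(1,k):
    if s[i,4]>60:
        x,y,w,h=s[i,:4]; P=[w2st(onplane(C,q,.064)).round(4) for q in ((x,y+h/2),(x+w,y+h/2))]; print(s[i],P)
E
python3 chk.py t1
```

```text
t 12.12 tcp [ 0.5289 -0.1836  0.059 ] st [-0.1387 -0.2595  0.059 ] yaw 92.68 F [-4.18 -0.92  1.81] gap 0.0455
[307 150  23  36 470] [array([-0.0606, -0.231 ,  0.064 ]), array([-0.0631, -0.2979,  0.064 ])]
```

View pics/t1.png

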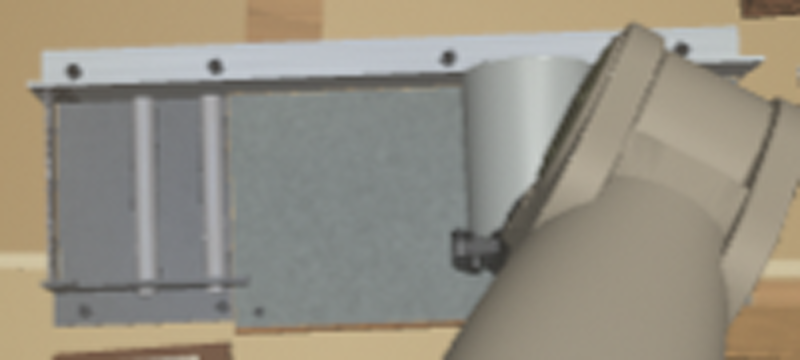

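The roll's far top edge is now at row ~57, about 2 mm off the fence. The rollers are clear.

Request:
carry_out(
  moves=[0.06, 0, 0.0015, 0, 0, 0, 0, 0.06, 0, 0.0015, 0, 0, 0, 0, 0.06, 0, 0.001, 0, 0, 0, 0, 0.06, 0, 0.001, 0, 0, 0, 0, 0.06, 0, 0.001, 0, 0, 0, 0],
)

```text
clock: 12.8
tcp_pos: [0.5292, -0.1826, 0.0577]
orientation: [-0.004, 0.691, 0.723, -0.004]
wrist_force: [-7.1, -0.6, 2.9]
finger_gap: 0.0456
```

Request:
carry_out(
  moves=[0.06, 0, 0.002, 0, 0, 0, 0, 0.06, 0, 0.003, 0, 0, 0, 0, 0.06, 0, 0.003, 0, 0, 0, 0, 0.06, 0, 0.003, 0, 0, 0, 0, 0.06, 0, 0.003, 0, 0, 0, 0],
)

```text
clock: 13.42
tcp_pos: [0.5282, -0.1824, 0.0571]
orientation: [-0.013, 0.692, 0.721, -0.015]
wrist_force: [-14.0, -2.3, 10.1]
finger_gap: 0.045
```

Request:
carry_out(
  moves=[0.06, 0, -0.006, 0, 0, 0, 0, 0.06, 0, -0.008, 0, 0, 0, 0, 0.06, 0, -0.015, 0, 0, 0, 0, 0.06, 0, -0.02, 0, 0, 0, 0, 0.06, 0, -0.005, -0.02, 0, 0, 0],
)

```text
clock: 14.05
tcp_pos: [0.4732, -0.1843, 0.0784]
orientation: [-0.013, 0.692, 0.722, -0.014]
wrist_force: [0.8, 0.2, 0.6]
finger_gap: 0.045
```

```bash
python3 -c "
from h import *
status()
p,r,_=pose(); q=p.copy(); q[2]=.19
p,r=rows(q,92.66,3,.41)
print('B'); p,r=rows(st2w(-.0725,-.375,.19),2.66,9,.41,p,r)"
```

```text
t 14.05 tcp [ 0.4732 -0.1843  0.0784] st [-0.1944 -0.2575  0.0784] yaw 92.39 F [0.84 0.18 0.64] gap 0.045
[0.41, 0.0, -0.0014, -0.0372, -0.7, 0.0, -0.1, 0.41, 0.0, -0.001, -0.0372, -0.7, 0.0, -0.1, 0.41, -0.0001, -0.0005, -0.0372, -0.8, 0.0, -0.1]
B
[0.41, -0.0131, 0.0135, 0.0, 0.0, 0.0, 10.0, 0.41, -0.0105, 0.0156, 0.0, 0.0, 0.0, 10.0, 0.41, -0.0076, 0.0172, 0.0, 0.0, 0.0, 10.0, 0.41, -0.0045, 0.0183, 0.0, 0.0, 0.0, 10.0, 0.41, -0.0013, 0.0188, 0.0, 0.0, 0.0, 10.0]
[0.41, 0.002, 0.0187, 0.0, 0.0, 0.0, 10.0, 0.41, 0.0052, 0.0181, 0.0001, 0.0, 0.0, 10.0, 0.41, 0.0082, 0.0169, 0.0, 0.0, 0.0, 10.0, 0.41, 0.011, 0.0152, 0.0001, 0.0, 0.0, 10.0]
```

Request:
carry_out(
  moves=[0.41, 0, -0.0015, -0.04, -0.7, 0, 0, 0.41, 0, -0.001, -0.04, -0.7, 0, 0, 0.41, 0, 0, -0.035, -0.8, 0, 0, 0.41, -0.013, 0.0135, 0, 0, 0, 10, 0.41, -0.0105, 0.0155, 0, 0, 0, 10],
)

```text
clock: 14.68
tcp_pos: [0.4988, -0.2089, 0.1994]
orientation: [0.003, 0.81, 0.586, 0.002]
wrist_force: [0.0, -0.1, -0.8]
finger_gap: 0.0598
```

Request:
carry_out(
  moves=[0.41, -0.0075, 0.017, 0, 0, 0, 10, 0.41, -0.0045, 0.0185, 0, 0, 0, 10, 0.41, -0.0015, 0.019, 0, 0, 0, 10, 0.41, 0.002, 0.0185, 0, 0, 0, 10, 0.41, 0.005, 0.018, 0, 0, 0, 10],
)

```text
clock: 15.3
tcp_pos: [0.5673, -0.2748, 0.2008]
orientation: [0.002, 0.985, 0.174, 0.005]
wrist_force: [-0.8, -0.3, 1.1]
finger_gap: 0.0603
```

```bash
python3 chk.py t2; python3 -c "
from h import *
rows(st2w(-.0725,-.375,.16),2.66,5,.41)"
```

```text
t 15.3 tcp [ 0.5673 -0.2748  0.2008] st [-0.1046 -0.3523  0.2008] yaw 20.09 F [-0.82 -0.27  1.11] gap 0.0603
[307 150  25  38 898] [array([-0.0635, -0.2309,  0.064 ]), array([-0.0663, -0.3036,  0.064 ])]
[0.41, 0.0046, 0.0057, 0.0082, 0.1, -0.1, 3.4, 0.41, 0.0049, 0.0055, 0.0082, 0.1, -0.1, 3.4, 0.41, 0.0052, 0.0052, 0.0081, 0.0, -0.1, 3.4, 0.41, 0.0056, 0.0048, 0.0082, 0.1, -0.1, 3.4, 0.41, 0.0058, 0.0045, 0.0081, 0.0, -0.2, 3.5]
```

Request:
carry_out(
  moves=[0.41, 0.0065, 0.0035, 0.008, 0, -0.1, 3.4, 0.41, 0.0065, 0.003, 0.008, 0, -0.1, 3.4, 0.41, 0.0065, 0.002, 0.008, 0, -0.1, 3.4, 0.41, 0.0065, 0.002, 0.008, 0, -0.1, 3.4, 0.41, 0.0065, 0.001, 0.008, 0, -0.1, 3.4],
)

```text
clock: 15.98
tcp_pos: [0.6016, -0.2806, 0.1601]
orientation: [0.003, 1.0, 0.024, 0.002]
wrist_force: [0.4, -0.4, 0.7]
finger_gap: 0.0601
```

```bash
python3 -c "
from h import *
status(); rows(st2w(-.070,-.36,.05),2.66,5,.41)"
```

```text
t 15.97 tcp [ 0.6016 -0.2806  0.1601] st [-0.0705 -0.3597  0.1601] yaw 2.74 F [ 0.45 -0.43  0.7 ] gap 0.0601
[0.41, 0.0, -0.0001, 0.022, 0.1, 0.0, 0.0, 0.41, 0.0, 0.0, 0.022, 0.1, -0.1, 0.0, 0.41, 0.0001, 0.0, 0.022, 0.0, 0.0, 0.0, 0.41, 0.0001, 0.0, 0.0221, 0.1, -0.1, 0.0, 0.41, 0.0001, 0.0001, 0.022, 0.0, 0.0, 0.1]
```

Request:
carry_out(
  moves=[0.06, 0, 0, 0.025, 0.1, 0, 0, 0.06, 0, 0, 0.03, 0.1, 0, 0, 0.06, 0, 0, 0.03, 0, 0, 0, 0.06, 0, 0, 0.018, 0, 0, 0, 0.06, 0, 0, 0, 0, 0, 0],
)

```text
clock: 16.6
tcp_pos: [0.5991, -0.2794, 0.054]
orientation: [0.0, 1.0, 0.029, 0.002]
wrist_force: [0.5, 0.2, 0.1]
finger_gap: 0.0458
```

```bash
python3 -c "
from h import *
status(); rows(st2w(-.070,-.33,.056),2.66,5,.06)"
```

```text
t 16.6 tcp [ 0.5991 -0.2794  0.054 ] st [-0.073  -0.3584  0.054 ] yaw 3.37 F [0.54 0.19 0.14] gap 0.0458
[0.06, 0.0007, -0.0057, -0.0004, 0.0, 0.0, 0.1, 0.06, 0.0007, -0.0057, -0.0004, 0.0, -0.1, 0.2, 0.06, 0.0006, -0.0057, -0.0004, 0.0, 0.0, 0.1, 0.06, 0.0006, -0.0056, -0.0004, 0.0, -0.1, 0.2, 0.06, 0.0006, -0.0057, -0.0004, 0.0, 0.0, 0.1]
```

Request:
carry_out(
  moves=[0.06, 0.001, -0.006, 0, 0, 0, 0.2, 0.06, 0.001, -0.006, -0.001, 0, 0, 0.2, 0.06, 0.001, -0.006, -0.001, 0, 0, 0.2, 0.06, 0.001, -0.005, 0, 0, 0.1, 0.06, 0.001, -0.005, 0, 0, 0, 0],
)

```text
$.moves: bad value
```

```bash
python3 -c "
from h import *
status(); rows(st2w(-.066,-.31,.056),2.66,5,.06)"
```

```text
t 16.6 tcp [ 0.5991 -0.2794  0.054 ] st [-0.073  -0.3584  0.054 ] yaw 3.37 F [0.54 0.19 0.14] gap 0.0458
[0.06, 0.0015, -0.0097, -0.0004, 0.0, 0.0, 0.1, 0.06, 0.0015, -0.0097, -0.0004, 0.0, -0.1, 0.2, 0.06, 0.0015, -0.0096, -0.0004, 0.0, 0.0, 0.1, 0.06, 0.0015, -0.0097, -0.0004, 0.0, -0.1, 0.2, 0.06, 0.0014, -0.0096, -0.0004, 0.0, 0.0, 0.1]
```

The last call had one number too many, so it was refused whole. I'll resend it.

Request:
carry_out(
  moves=[0.06, 0.001, -0.006, 0, 0, 0, 0.2, 0.06, 0.001, -0.006, -0.001, 0, 0, 0.2, 0.06, 0.001, -0.006, -0.001, 0, 0, 0.2, 0.06, 0.001, -0.005, 0, 0, 0, 0.1, 0.06, 0.001, -0.005, 0, 0, 0],
)

```text
$.moves: bad value
```

```bash
python3 -c "
from h import *
status(); rows(st2w(-.066,-.31,.056),2.66,5,.06)"
```

```text
t 16.6 tcp [ 0.5991 -0.2794  0.054 ] st [-0.073  -0.3584  0.054 ] yaw 3.37 F [0.54 0.19 0.14] gap 0.0458
[0.06, 0.0015, -0.0097, -0.0004, 0.0, 0.0, 0.1, 0.06, 0.0015, -0.0097, -0.0004, 0.0, -0.1, 0.2, 0.06, 0.0015, -0.0096, -0.0004, 0.0, 0.0, 0.1, 0.06, 0.0015, -0.0097, -0.0004, 0.0, -0.1, 0.2, 0.06, 0.0014, -0.0096, -0.0004, 0.0, 0.0, 0.1]
```

Request:
carry_out(
  moves=[0.06, 0.001, -0.006, 0, 0, 0, 0.2, 0.06, 0.001, -0.006, 0, 0, 0, 0.2, 0.06, 0.001, -0.006, 0, 0, 0, 0.2, 0.06, 0.001, -0.005, 0, 0, 0, 0.1, 0.06, 0.001, -0.005, 0, 0, 0, 0],
)

```text
clock: 17.23
tcp_pos: [0.6043, -0.25, 0.0581]
orientation: [0.002, 1.0, 0.024, 0.005]
wrist_force: [-0.2, 0.3, 1.3]
finger_gap: 0.0454
```

```bash
python3 -c "
from h import *
status(); rows(st2w(-.066,-.31,.056),2.66,5,.06)"
```

```text
t 17.23 tcp [ 0.6043 -0.25    0.0581] st [-0.0664 -0.3293  0.0581] yaw 2.73 F [-0.17  0.32  1.29] gap 0.0454
[0.06, 0.0001, -0.0039, 0.0004, 0.0, -0.1, 0.0, 0.06, 0.0001, -0.0038, 0.0004, 0.1, -0.1, 0.0, 0.06, 0.0001, -0.0039, 0.0004, 0.0, -0.1, 0.0, 0.06, 0.0001, -0.0038, 0.0004, 0.1, -0.1, 0.0, 0.06, 0.0, -0.0039, 0.0004, 0.0, -0.1, 0.1]
```

Request:
carry_out(
  moves=[0.06, 0, -0.004, 0, 0, -0.1, 0, 0.06, 0, -0.004, 0, 0, -0.1, 0, 0.06, 0, -0.004, 0, 0, -0.1, 0, 0.06, 0, -0.004, 0, 0, 0, 0, 0.06, 0, -0.004, 0, 0, 0, 0],
)

```text
clock: 17.85
tcp_pos: [0.6035, -0.2287, 0.058]
orientation: [0.002, 1.0, 0.024, 0.002]
wrist_force: [-0.4, 0.2, 0.5]
finger_gap: 0.0451
```

Request:
carry_out(
  moves=[0.06, 0, -0.004, 0, 0, 0, 0, 0.06, 0, -0.004, 0, 0, 0, 0, 0.06, 0, -0.004, 0, 0, 0, 0, 0.06, 0, -0.004, 0, 0, 0, 0, 0.06, 0, -0.004, 0, 0, 0, 0],
)

```text
clock: 18.48
tcp_pos: [0.6023, -0.2073, 0.0579]
orientation: [0.002, 1.0, 0.024, 0.002]
wrist_force: [-0.3, -0.3, 0.1]
finger_gap: 0.0454
```

```bash
python3 chk.py t3; python3 -c "
from h import *
rows(st2w(-.066,-.26,.056),2.66,5,.06)
print(proj(cam('top'),st2w(-.0625,-.26,.112)))
"
```

```text
t 18.48 tcp [ 0.6023 -0.2073  0.0579] st [-0.0665 -0.2865  0.0579] yaw 2.74 F [-0.31 -0.34  0.11] gap 0.0454
[296 150  24  38 659] [array([-0.0623, -0.1989,  0.064 ]), array([-0.065 , -0.2687,  0.064 ])]
[0.06, 0.0001, -0.0052, 0.0003, 0.0, 0.0, 0.0, 0.06, 0.0001, -0.0052, 0.0004, 0.0, 0.0, 0.0, 0.06, 0.0001, -0.0052, 0.0003, 0.1, -0.1, 0.0, 0.06, 0.0001, -0.0051, 0.0004, 0.0, 0.0, 0.1, 0.06, 0.0001, -0.0052, 0.0004, 0.1, -0.1, 0.0]
[319.404564   165.34622675]
```

View pics/t3.png

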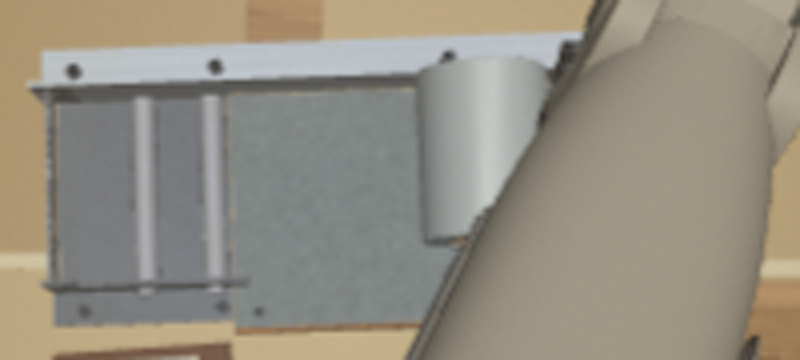

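The roll's left edge runs from crop (418,75) to (430,238), so it has advanced about 32 mm and is still by the fence. I'll check its yaw.

```bash
python3 -c "
from h import *
C=cam('top')
f=lambda a,b,z: w2st(onplane(C,(a/4+185-.375,b/4+130-.375),z)).round(4)
print(f(418,75,.064),f(430,238,.064)); print('top far',f(490,58,.112)); print('start',f(470,97,.064),f(470,270,.064))
print('roller',f(135,98,.011),f(140,285,.011))
"
```

```text
[-0.0004 -0.1817  0.064 ] [-0.1209 -0.1849  0.064 ]
top far [-0.0009 -0.2288  0.112 ]
start [-0.0182 -0.2189  0.064 ] [-0.1453 -0.2128  0.064 ]
roller [0.002  0.0321 0.011 ] [-0.1425  0.032   0.011 ]
```

Request:
carry_out(
  moves=[0.06, 0, -0.004, 0, 0, 0, 0.5, 0.06, 0, -0.005, 0, 0, 0, 0.5, 0.06, 0, -0.005, 0, 0, 0, 0.3, 0.06, 0, -0.005, 0, 0, 0, 0, 0.06, 0, -0.005, 0, 0, 0, 0],
)

```text
clock: 19.15
tcp_pos: [0.6015, -0.1812, 0.0578]
orientation: [0.002, 1.0, 0.012, 0.002]
wrist_force: [-0.4, 0.7, 0.3]
finger_gap: 0.0449
```

Request:
carry_out(
  moves=[0.06, 0, -0.005, 0, 0, 0, 0, 0.06, 0, -0.005, 0, 0, 0, 0, 0.06, 0, -0.005, 0, 0, 0, 0, 0.06, 0, -0.005, 0, 0, 0, 0, 0.06, 0, -0.005, 0, 0, 0, 0],
)

```text
clock: 19.77
tcp_pos: [0.6008, -0.1544, 0.0578]
orientation: [0.001, 1.0, 0.012, 0.002]
wrist_force: [-0.1, 0.5, -0.2]
finger_gap: 0.0451
```

```bash
cat > chk2.py <<'E'
import sys
from h import *
status()
im=np.ascontiguousarray(env.read_camera('top')[:,:,::-1]); cv2.imwrite(f'pics/{sys.argv[1]}_full.png',im)
g=cv2.resize(im[130:220,185:385],None,fx=4,fy=4,interpolation=cv2.INTER_CUBIC); cv2.imwrite(f'pics/{sys.argv[1]}.png',g)
C=cam('top'); f=lambda a,b,z: w2st(onplane(C,(a/4+185-.375,b/4+130-.375),z)).round(4)
g=cv2.GaussianBlur(cv2.cvtColor(g,cv2.COLOR_BGR2GRAY),(1,9),0).astype(int)
lo=int(sys.argv[2]); hi=int(sys.argv[3])
for r in range(100,240,20):
    d=g[r,lo+8:hi]-g[r,lo:hi-8]; k=int(d.argmax()); print(r,k+lo+4,d[k],f(k+lo+4,r,.064),end=' | ')
print(); 
c=int(sys.argv[4]); print('col',c,g[45:80:3,c])
E
python3 chk2.py t4 240 420 440; python3 -c "
from h import *
rows(st2w(-.066,-.21,.056),1.9,5,.06)"
```

```text
t 19.77 tcp [ 0.6008 -0.1544  0.0578] st [-0.0655 -0.2336  0.0578] yaw 1.37 F [-0.08  0.46 -0.2 ] gap 0.0451
100 350 22 [-0.0171 -0.1311  0.064 ] | 120 351 19 [-0.032  -0.1312  0.064 ] | 140 351 22 [-0.0468 -0.1306  0.064 ] | 160 352 22 [-0.0616 -0.1308  0.064 ] | 180 354 24 [-0.0764 -0.1316  0.064 ] | 200 354 20 [-0.091 -0.131  0.064] | 220 355 20 [-0.1057 -0.1312  0.064 ] | 
col 440 [193 192 185 173 160 154 161 171 173 173 172 172]
[0.06, -0.0002, -0.0046, 0.0003, 0.0, 0.0, -0.1, 0.06, -0.0002, -0.0046, 0.0003, 0.0, 0.0, -0.1, 0.06, -0.0002, -0.0045, 0.0004, 0.0, -0.1, -0.1, 0.06, -0.0001, -0.0046, 0.0003, 0.1, 0.0, -0.1, 0.06, -0.0002, -0.0045, 0.0004, 0.0, -0.1, -0.1]
```

Request:
carry_out(
  moves=[0.06, 0, -0.005, 0, 0, 0, -0.3, 0.06, 0, -0.005, 0, 0, 0, -0.3, 0.06, 0, -0.005, 0, 0, 0, 0, 0.06, 0, -0.005, 0, 0, 0, 0, 0.06, 0, -0.005, 0, 0, 0, 0],
)

```text
clock: 20.45
tcp_pos: [0.5999, -0.1273, 0.0577]
orientation: [0.001, 1.0, 0.018, 0.002]
wrist_force: [-0.2, -0.4, 0.7]
finger_gap: 0.0452
```

Request:
carry_out(
  moves=[0.06, 0, -0.005, 0, 0, 0, 0, 0.06, 0, -0.005, 0, 0, 0, 0, 0.06, 0, -0.005, 0, 0, 0, 0, 0.06, 0, -0.005, 0, 0, 0, 0, 0.06, 0, -0.005, 0, 0, 0, 0],
)

```text
clock: 21.08
tcp_pos: [0.5989, -0.1004, 0.0576]
orientation: [0.001, 1.0, 0.018, 0.002]
wrist_force: [0.1, -1.4, -0.5]
finger_gap: 0.0454
```

```bash
python3 chk2.py t5 240 350 380
```

```text
t 21.07 tcp [ 0.5989 -0.1004  0.0576] st [-0.0649 -0.1796  0.0576] yaw 2.02 F [ 0.15 -1.44 -0.46] gap 0.0454
100 278 25 [-0.015  -0.0784  0.064 ] | 120 279 23 [-0.0299 -0.0786  0.064 ] | 140 278 22 [-0.0447 -0.0774  0.064 ] | 160 279 20 [-0.0595 -0.0776  0.064 ] | 180 279 21 [-0.0743 -0.0771  0.064 ] | 200 280 21 [-0.089  -0.0773  0.064 ] | 220 290 14 [-0.1039 -0.084   0.064 ] | 
col 380 [165 163 162 159 156 155 153 150 143 130 122 123]
```

View pics/t5.png

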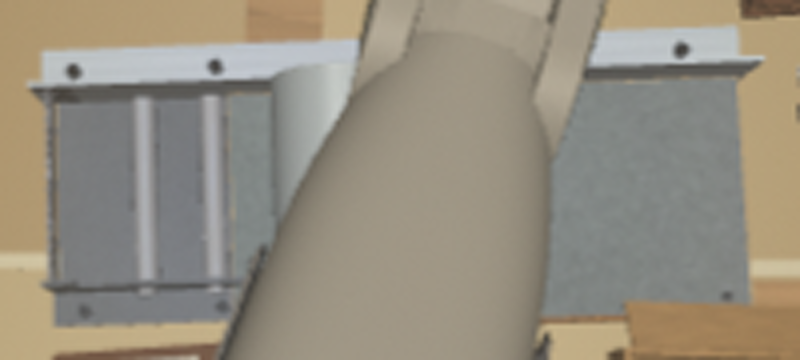

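The roll's left edge is at col ~279 and its far end overlaps the fence edge at row ~65, so it is square and against the fence.

Request:
carry_out(
  moves=[0.06, 0, -0.005, 0, 0, 0, 0, 0.06, 0, -0.005, 0, 0, 0, 0, 0.06, 0, -0.005, 0, 0, 0, 0, 0.06, 0, -0.005, 0, 0, 0, 0, 0.06, 0, -0.005, 0, 0, 0, 0],
)

```text
clock: 21.75
tcp_pos: [0.598, -0.0734, 0.0576]
orientation: [0.001, 1.0, 0.018, 0.002]
wrist_force: [0.3, 0.8, -0.1]
finger_gap: 0.0454
```

Request:
carry_out(
  moves=[0.06, 0, -0.005, 0, 0, 0, 0, 0.06, 0, -0.005, 0, 0, 0, 0, 0.06, 0, -0.005, 0, 0, 0, 0, 0.06, 0, -0.005, 0, 0, 0, 0, 0.06, 0, -0.005, 0, 0, 0, 0],
)

```text
clock: 22.38
tcp_pos: [0.5969, -0.0465, 0.0575]
orientation: [0.001, 1.0, 0.018, 0.002]
wrist_force: [-0.4, 0.2, 0.3]
finger_gap: 0.0455
```

```bash
python3 chk2.py t6 90 300 280
```

```text
t 22.38 tcp [ 0.5969 -0.0465  0.0575] st [-0.0644 -0.1257  0.0575] yaw 2.04 F [-0.39  0.18  0.33] gap 0.0455
100 134 50 [-0.0109  0.0272  0.064 ] | 120 135 44 [-0.0258  0.0269  0.064 ] | 140 136 45 [-0.0407  0.0265  0.064 ] | 160 136 50 [-0.0555  0.0269  0.064 ] | 180 136 45 [-0.0703  0.0273  0.064 ] | 200 137 50 [-0.085   0.0269  0.064 ] | 220 139 39 [-0.0998  0.0259  0.064 ] | 
col 280 [170 169 164 157 152 149 147 144 137 133 132 134]
```

Request:
carry_out(
  moves=[0.06, 0, -0.005, 0, 0, 0, 0, 0.06, 0, -0.004, 0, 0, 0, 0, 0.06, 0, -0.004, 0, 0, 0, 0, 0.06, 0, -0.004, 0, 0, 0, 0, 0.06, 0, -0.004, 0, 0, 0, 0],
)

```text
clock: 23.05
tcp_pos: [0.5961, -0.0242, 0.0575]
orientation: [0.002, 1.0, 0.018, 0.002]
wrist_force: [-0.8, -2.5, 0.6]
finger_gap: 0.0451
```

Request:
carry_out(
  moves=[0.06, 0, -0.004, 0, 0, 0, 0, 0.06, 0, -0.004, 0, 0, 0, 0, 0.06, 0, -0.004, 0, 0, 0, 0, 0.06, 0, -0.003, 0, 0, 0, 0, 0.06, 0, -0.003, 0, 0, 0, 0],
)

```text
clock: 23.68
tcp_pos: [0.5954, -0.0047, 0.0575]
orientation: [0.001, 1.0, 0.018, 0.002]
wrist_force: [0.4, -0.3, 0.7]
finger_gap: 0.0451
```

```bash
python3 chk2.py t7 150 230 200
```

```text
t 23.68 tcp [ 0.5954 -0.0047  0.0575] st [-0.064  -0.0838  0.0575] yaw 2.04 F [ 0.38 -0.3   0.65] gap 0.0451
100 171 9 [-0.0119  0.0001  0.064 ] | 120 154 12 [-0.0263  0.0129  0.064 ] | 140 154 6 [-0.0412  0.0133  0.064 ] | 160 154 4 [-0.056   0.0137  0.064 ] | 180 163 3 [-0.071   0.0076  0.064 ] | 200 154 3 [-0.0855  0.0145  0.064 ] | 220 162 3 [-0.1004  0.0091  0.064 ] | 
col 200 [141 136 132 131 133 134 135 136 136 137 138 139]
```

Run:
```python
from h import *
im=np.ascontiguousarray(env.read_camera('top')[:,:,::-1]); s=np.ascontiguousarray(env.read_camera('side')[:,:,::-1])
a=cv2.resize(im[130:220,185:385],(800,360),interpolation=cv2.INTER_CUBIC)
cv2.imwrite('pics/t8top.png',a)
b=cv2.resize(s[150:270,160:360],(400,240),interpolation=cv2.INTER_CUBIC)
v=np.vstack([a[:,:400],b]); cv2.imwrite('pics/t8.png',v)
```

```text
(no output)
```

View pics/t8.png

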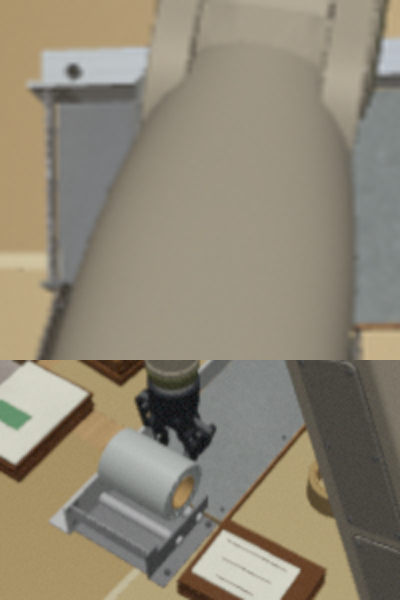

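The side inset shows the roll still on the first roller, with the second roller visible ahead of it. Its end's centre is at inset (182,492).

```bash
python3 -c "
from h import *
C=cam('side')
o,d=ray(C,(160+182/2,150+132/2))
for xs in (-.125,-.128,-.134):
  t=((O-o)@XS+xs)/(d@XS); print(xs,w2st(o+d*t).round(4))
"
```

```text
-0.125 [-0.125  -0.0211  0.0683]
-0.128 [-0.128  -0.0172  0.0747]
-0.134 [-0.134  -0.0094  0.0874]
```

Request:
carry_out(
  moves=[0.06, 0, -0.003, 0, 0, 0, 0, 0.06, 0, -0.003, 0, 0, 0, 0, 0.06, 0, -0.003, 0, 0, 0, 0, 0.06, 0, -0.003, 0, 0, 0, 0, 0.06, 0, -0.002, 0, 0, 0, 0],
)

```text
clock: 24.45
tcp_pos: [0.5948, 0.01, 0.0573]
orientation: [0.001, 1.0, 0.018, 0.001]
wrist_force: [0.1, 0.1, 0.0]
finger_gap: 0.0451
```

Request:
carry_out(
  moves=[0.06, 0, 0, 0, 0, 0, 0, 0.06, 0, 0, 0, 0, 0, 0, 0.06, 0, 0, 0, 0, 0, 0, 0.06, 0, 0, 0, 0, 0, 0, 0.06, 0, 0, 0, 0, 0, 0],
)

```text
clock: 25.08
tcp_pos: [0.5948, 0.01, 0.0573]
orientation: [0.001, 1.0, 0.018, 0.001]
wrist_force: [0.1, -1.1, 0.9]
finger_gap: 0.0456
```

Run:
```python
from h import *
status()
s=np.ascontiguousarray(env.read_camera('side')[:,:,::-1]); cv2.imwrite('pics/s9.png',s)
C=cam('side')
print('pred seat',proj(C,st2w(-.125,0,.0617)),'crest',proj(C,st2w(-.125,-.023,.068)))
h=cv2.cvtColor(s,cv2.COLOR_BGR2HSV); m=((h[...,1]>70)&(abs(h[...,0].astype(int)-17)<8)).astype(np.uint8)
w=m[195:245,225:275]; 
k,l,st,c=cv2.connectedComponentsWithStats(w)
for i in range(1,k):
  if 15<st[i,4]<700: print(st[i],c[i]+[225,195])
```

```text
t 25.07 tcp [0.5948 0.01   0.0573] st [-0.0639 -0.0691  0.0573] yaw 2.03 F [ 0.07 -1.14  0.94] gap 0.0456
pred seat [246.86920427 222.05247331] crest [251.37685566 215.65380021]
[ 17  18  11  17 109] [247.18348624 221.27522936]
[34 31 16 19 91] [267.79120879 235.03296703]
```

The end's centre is now at (247.2,221.3), against (246.9,222.1) predicted for the seat. The roll is seated, so I'll retreat.

Request:
carry_out(
  moves=[0.06, 0, 0.02, 0, 0, 0, 0, 0.06, 0, 0.03, -0.005, 0, 0, 0, 0.06, 0, 0.01, -0.05, 0, 0, 0, 0.06, 0, 0, -0.06, 0, 0, 0, 0.06, 0, 0, -0.06, 0, 0, 0],
)

```text
clock: 25.75
tcp_pos: [0.593, -0.0559, 0.2306]
orientation: [0.001, 1.0, 0.017, -0.005]
wrist_force: [1.6, 0.4, -0.2]
finger_gap: 0.0454
```

Request:
carry_out(
  moves=[0.06, -0.03, 0.05, 0, 0, 0, 0, 0.06, -0.03, 0.05, 0, 0, 0, 0, 0.06, -0.03, 0.05, 0, 0, 0, 0, 0.06, -0.03, 0.05, 0, 0, 0, 0, 0.06, -0.03, 0.05, 0, 0, 0, 0],
)

```text
clock: 26.38
tcp_pos: [0.4525, -0.3219, 0.2404]
orientation: [0.005, 1.0, 0.019, 0.003]
wrist_force: [1.0, -1.0, -0.9]
finger_gap: 0.0455
```

Run:
```python
from h import *
status()
t=np.ascontiguousarray(env.read_camera('top')[:,:,::-1]); cv2.imwrite('pics/t9full.png',t)
s=np.ascontiguousarray(env.read_camera('side')[:,:,::-1]); cv2.imwrite('pics/s9full.png',s)
a=cv2.resize(t[130:300,90:290],None,fx=3,fy=3,interpolation=cv2.INTER_CUBIC)[:300]
b=cv2.resize(t[195:295,280:430],(400,267)); c=cv2.resize(s[170:270,160:300],(374,267))
v=np.zeros((567,800,3),np.uint8); v[:300,:600]=a; v[300:,:400]=b; v[300:,400:774]=c; cv2.imwrite('pics/fin.png',v)
```

```text
t 26.38 tcp [ 0.4525 -0.3219  0.2404] st [-0.2214 -0.3941  0.2404] yaw 2.19 F [ 0.96 -0.97 -0.9 ] gap 0.0455
```

View pics/fin.png

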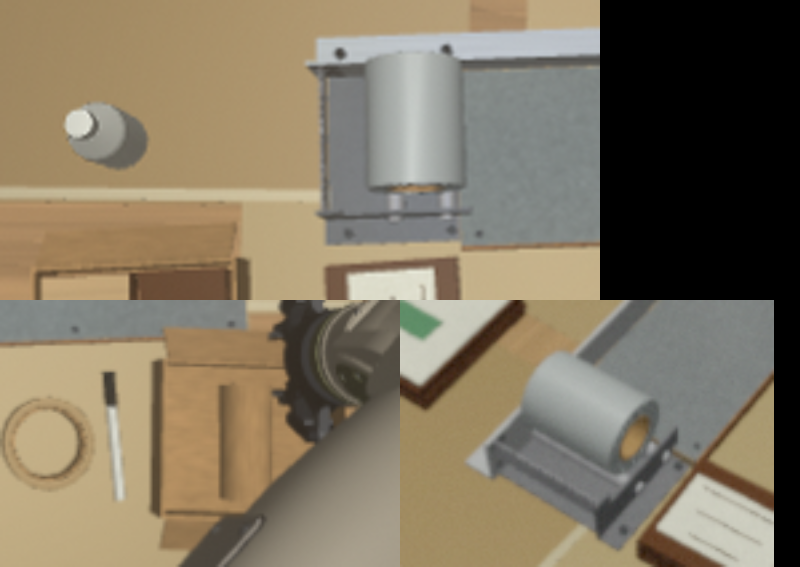

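The final view shows the roll on both rollers with its far end at the fence. The core is in the carton, and the bottle, tape and marker are where they were. I'll check the gap to the fence and hand in.

```bash
python3 -c "
from h import *
C=cam('top'); g=lambda a,b,z: w2st(onplane(C,(90+a/3-.33,130+b/3-.33),z)).round(4)
print('far top',g(412,52,.1097),'L',g(367,125,.0617),'R',g(465,125,.0617),'near',g(415,185,.1097))
print(env.hand_in())"
```

```text
far top [ 0.0003 -0.0033  0.1097] L [-0.0594  0.0467  0.0617] R [-0.0631 -0.049   0.0617] near [-0.1256 -0.0025  0.1097]
the job is handed in; nothing more can be done
None
```

I moved the spent core from the cradle to the empty carton, where it lies flat. I then slid the film roll up to the fence and pushed it slowly from behind along the board and over the first roller. It dropped into the cradle and rests on both rollers. The job was handed in at about 26.5 s.

- **Roll position:** the last top view put the roll's centre within about 3 mm of the seat (station y ≈ -0.001 to -0.003). Its far end is at the fence (x ≈ 0.000) and its near end at x ≈ -0.126. The side view, checked before I backed off, agreed to within 1 pixel.
- **Roll along the way:** it was about 1.5° out of square early in the push. I corrected that, and it was square, with its end at the fence, in the next two checks. I could not measure its edge in the checks around the first roller because the arm hid it from above; the side view there put its near end at the distance expected for touching the fence.
- **Forces:** readings at the end of each move stayed at or below about 18 N, highest when I pressed the roll against the fence. I did not log forces within moves.
- **Bystanders:** in the final pictures the glue bottle, tape roll, marker and kit stack show no displacement. The knife was not in the final crops, so I did not check it again.
- **Refused moves:** two move calls were rejected for a wrong count of numbers; nothing moved.

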